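Gauge a resin block, then hold the specimen clamp open to match

ROBOT

A 6-joint arm with a two-finger parallel gripper is mounted at the origin on the work surface. World frame = base frame: x ahead of the robot, y to its left, z up, the work surface at z = 0. Lengths are in m, angles in rad, forces in N, time in s.
With the tool pointing down it reaches from about 0.275 to 0.825 m from the base axis. Payload 5.2 kg.
Tool frame: the origin (TCP) lies midway between the tips of the shut fingers; the grasp point (between the pads) lies ctrl.hold_point_z behind it (ctrl.hold_point_z is the distance from the TCP to the grasp point, in m); z points along the fingers, y is the direction in which the jaws open and shut (so a half turn about z gives the same grasp; the last joint's range is limited). The gripper opens to 93 mm and grips with 3 to 60 N. Pads are 15 mm wide; open, the fingers measure 128 mm over their backs; the gripper's body (75 mm by 188 mm) begins 65 mm behind the grasp point.
Start: joints at [-1.526, 0.259, 1.535, -0, 1.348, -0.203], TCP at [0.135, -0.533, 0.219] pointing down, gripper open.
Joint ranges: [-3.14, 3.14], [-0.91, 2.08], [0.19, 2.58], [-1.22, 4.36], [0.22, 2.71], [-3.12, 3.12]. Speed limits (rad/s): [2.57, 2.57, 3.14, 3.14, 3.14, 3.14].

INTERFACE

Orientations are given as a rotation vector (axis times angle).
In Python, from workcell import status, grab_frame, calibration, finish_job, ctrl gives the robot as it stands.
- The arm moves only by the tool step_arm, never from a script. Its argument "deltas" is a list of rows, each a list of 3 entries, a list of its own where there are three numbers: the shift along the tool's x, y, z in m, then the turn, a rotation vector about the tool's x, y, z in degrees, then the gripper command: -1 is fully open, 1 is shut, values between are in proportion. In form: [[[dx, dy, dz], [rx, ry, rz], grip], ...]. A call has 1 to 12 rows; each row is the pose to reach, as a shift and turn from the pose commanded when the call began, along the tool's axes at that moment; what a row does not reach only later rows make up. A row lasts 1/12 s, in which the tool goes at most 41.7 mm and 7.16 degrees, less where a joint would pass 70% of its speed; a pose out of reach is approached as far as the arm can. A call with a gripper value outside its range is refused whole. The fingers move at their own pace and stop on an object; the grip force is fixed at half the most. Time passes only in rows, so rows that repeat a pose let the fingers close. It gives the time, the measured TCP pose, the force and the opening at its end, in the units of the state.
- status.sense(): the state, without advancing time (a new reading comes with each control period).
- grab_frame(name): name is "side" or "top"; returns (picture, depth): 400x640x3 uint8, red, green, blue; 400x640 float32, m along the optical axis (not along the pixel's ray), 0 where there is no reading.
- calibration(name): a dict with "vfov" (degrees; the focal length in pixels is half the picture's height over the tangent of half this angle, whatever the lens; pixels are square), "cx", "cy" (the principal point, pixels), "origin" and "attitude" of the camera in the world. Camera axes: x right, y up, looking along -z (the intrinsics and any distortion apply to the point x, -y, -z); pixel columns grow to the right and rows downward; lengths in m; the calibration is good to about 2 mm. A picture is of the moment at which its call begins. calibration takes no time and is no camera call.
- finish_job(): hands the job in, once; it reports no verdict.
The state is a dict: "time": time; "q": joint angles; "qd": joint speeds; "joint_efforts": joint torques, N m; "position": TCP position; "ee_rot": TCP orientation; "contact_force": force on the tool from outside, world axes, zero at the start; "wrist_torque": the same for the moment, N m; "opening": finger opening in m.
Only numpy, scipy, OpenCV 4.12 (cv2) and the standard library are available. Lean on these libraries where they do the work, as an engineer would, in place of code of your own. Each camera call takes 0.05 s, during which the arm holds its last target.

TASK

Press the height gauge's black cap down until the gauge's foot rests on the amber block under it, note which colour (blue, yellow or red) its pointer stops at, and let the foot spring back up. Then pull the specimen clamp's green tab out until the clamp's index line is on the stripe of that same colour, so that the block can be loaded, and finish while still holding it there against its spring. Leave the blocks and all else on the counter where they stand.

Things in the scene. Friction and masses are not known exactly. Their poses are not given: they have to be found in the camera images.
- gauge: height gauge, fixed to the counter: grey base plate 110 mm in x, 150 mm in y, 12 mm thick (its middle at y = +20 mm), white column 26 mm square at y = +60 mm and a white head over the block with its top 118 mm above the counter. Origin: on the counter, straight under the plunger; z up. Its yaw varies. Bands on the column's +x and -x faces, lowest first: blue, yellow, red
- gauge_cap (a point): middle of the top of the gauge's black round press cap, 44 mm across, on the 10 mm plunger; 190 mm above the counter when up, going down with the foot. Nothing of the gauge stands higher than the cap's lowest position
- gauge_foot (a joint): how far the foot (24 mm disc at the plunger's lower end) has been pressed down, in m: 0 up, 0.052 at its end. A light spring returns it; pressing takes about 2 N at first and 4 N lower down. With the foot up its underside is 60 mm above the base plate, so on a block it stops at 0.060 minus the block's height: about 0.042 (pointer at the blue band, block 18 mm), 0.030 (yellow, 30 mm) or 0.018 (red, 42 mm)
- gauge_spot (a point): middle of the steel disc on the base plate where the gauged block stands, 12 mm above the counter, straight under the plunger
- clamp: specimen clamp, fixed to the counter: white bed 200 mm in x (from -110 to +90 mm), 90 mm in y, 20 mm high, with a fixed aluminium jaw (top 50 mm above the counter) at its +x end. Origin: on the counter under the tab's axis line, 20 mm on the +x side of the tab when shut; z up. The sliding jaw is pulled along the clamp's own -x. Its yaw varies. Stripes 6 mm wide across both edges of the bed, blue nearest the fixed jaw, then yellow, then red
- clamp_tab (a point): middle of the top of the green upright tab on the sliding jaw: tab 16 mm thick along the clamp's x, 36 mm wide along its y, 96 mm above the counter, standing free for its upper 55 mm. With the jaw shut it is at -20 mm along the clamp's x. Moves with the jaw
- clamp_jaw (a joint): how far the sliding jaw is pulled open along the clamp's -x, in m: 0 shut, 0.062 at its end. The thin black index line on the jaw is on the middle of the blue stripe at 0.024, yellow at 0.036, red at 0.048. A spring pulls it shut whenever it is let go: about 5 N at 0, 12 N at 0.048
- block_a: one of three amber resin blocks, upright cylinders 32 mm across, 40 to 85 g; one is 18, one 30 and one 42 mm high, and which of these it is, is not told (gauge it or look). Origin: centre of its underside. One of the three stands under the gauge's foot, the other two in the orange tray, drawn by lot
- block_b: one of three amber resin blocks, upright cylinders 32 mm across, 40 to 85 g; one is 18, one 30 and one 42 mm high, and which of these it is, is not told (gauge it or look). Origin: centre of its underside. One of the three stands under the gauge's foot, the other two in the orange tray, drawn by lot
- block_c: one of three amber resin blocks, upright cylinders 32 mm across, 40 to 85 g; one is 18, one 30 and one 42 mm high, and which of these it is, is not told (gauge it or look). Origin: centre of its underside. One of the three stands under the gauge's foot, the other two in the orange tray, drawn by lot
- jar_left: white specimen jar with green lid, 52 mm across, 66 mm high; origin at its underside; bystander
- jar_right: white specimen jar with green lid, 52 mm across, 66 mm high; origin at its underside; bystander
- yellow_pot: yellow open pot, 100 mm across the rim, 100 mm high; origin at its underside; bystander
- beaker: clear open beaker, 70 mm across the rim, 85 mm high; origin at its underside; bystander
- spatula: spatula 180 mm long lying on the counter along its own x; bystander
Mind the look-alikes: they are no part of the job. What is meant by the clamp is not pink or purple, and is the larger of those in its own colour.

How it is judged:
On the way, in this order (a step that is already met when the one before it is completed fails the run):
1. the gauge's foot is pressed down onto the block under it (value of joint gauge_foot above 0.012 m and ((horizontal distance between block_a and gauge_spot below 0.015 m and contact force between gauge_foot and block_a above 0.5 N) or (horizontal distance between block_b and gauge_spot below 0.015 m and contact force between gauge_foot and block_b above 0.5 N) or (horizontal distance between block_c and gauge_spot below 0.015 m and contact force between gauge_foot and block_c above 0.5 N))), for 0.2 s.
2. the foot is back up and the clamp's jaw is held at the stripe of the gauged colour (((horizontal distance between block_a and gauge_spot below 0.015 m and value of joint clamp_jaw between 0.02 and 0.028 m) or (horizontal distance between block_b and gauge_spot below 0.015 m and value of joint clamp_jaw between 0.044 and 0.052 m) or (horizontal distance between block_c and gauge_spot below 0.015 m and value of joint clamp_jaw between 0.032 and 0.04 m)) and contact force between the fingers and clamp_jaw above 2 N and value of joint gauge_foot below 0.006 m), for 0.2 s.
At the end, for the whole second after the job is handed in: the fingers hold the clamp's jaw still against its spring (more than 2 N), open to within 4 mm of the stripe that belongs to the block under the gauge (0.024 for 18 mm, 0.036 for 30 mm, 0.048 for 42 mm); the gauge's foot is back up (joint under 0.006) and its block still under it (within 15 mm) (all of step 2 and velocity of joint clamp_jaw between -0.01 and 0.01 m/s); the arm keeps its last pose, push and grip.
It fails at once if a block or bystander is moved more than 15 mm (distance of any of block_a, block_b, block_c, jar_left, jar_right, yellow_pot, beaker, spatula from where it was at the start of the episode above 0.015 m).
It also fails if it takes over 42 s, if anything falls off the work surface, if the arm or the gripper's body presses on something with over 40 N, if the wrist force passes 120 N, or if a joint passes its speed limit or range.

## Working session

There is one attempt and no reset: what is moved stays moved. The work goes in short steps, Python scripts to look and compute and a tool call to move; the robot and the scene stay as the last step left them, time stands still between calls to the robot, and variables do not carry over. Pictures are saved under pics/ and viewed, and the job is handed in when it is done.

Besides the shell and the picture viewer there is one more tool, called after "Call:" by a JSON object that holds its "name" and its "arguments". step_arm: Moves the arm, as the interface text tells. Its arguments: {"type":"object","properties":{"deltas":{"type":"array","items":{"type":"array"}}},"required":["deltas"]}

```bash
mkdir -p pics; ls
python3 - <<'E'
from workcell import status, grab_frame, calibration, ctrl
import cv2, numpy as np
print(ctrl.hold_point_z); s=status.sense(); print(s)
for n in ("side","top"):
    p,d=grab_frame(n); print(n,calibration(n))
    cv2.imwrite(f"pics/{n}0.png",p[:,:,::-1]); np.savez(f"{n}0.npz",p=p,d=d)
E
```

```text
pics
0.0188
{'time': 0.0, 'q': array([-1.52578792e+00,  2.59343503e-01,  1.53605755e+00, -3.61016313e-05,
        1.34800503e+00, -2.02774465e-01]), 'qd': array([ 0.00174146,  0.00013788,  0.00042118,  0.00220495, -0.00031257,
       -0.00066247]), 'joint_efforts': array([ 1.59247429e-03, -4.37305677e+01, -2.84001768e+01,  7.18951179e-02,
        4.11027367e-02, -1.32409023e-04]), 'position': array([ 0.13488907, -0.53264436,  0.21782769]), 'ee_rot': array([-3.11571494e+00, -3.88010234e-01, -1.69246782e-04]), 'contact_force': array([-0.22457587, -0.3925675 ,  0.41236993]), 'wrist_torque': array([ 0.05103226, -0.00177574, -0.01501575]), 'opening': 0.09332946293473558}
side {'vfov': 48.35445599052991, 'cx': 321.10198257403164, 'cy': 206.32277746272993, 'origin': array([ 0.32850428, -0.96019479,  1.06792164]), 'attitude': array([ 0.79953937, -0.10245958, -0.20760546])}
top {'vfov': 56.32632416414441, 'cx': 320.9677458081781, 'cy': 201.17407262932116, 'origin': array([ 0.31916769, -0.01011088,  1.17218935]), 'attitude': array([ 0.17674088, -0.18161745, -1.53677028])}
```

View pics/side0.png

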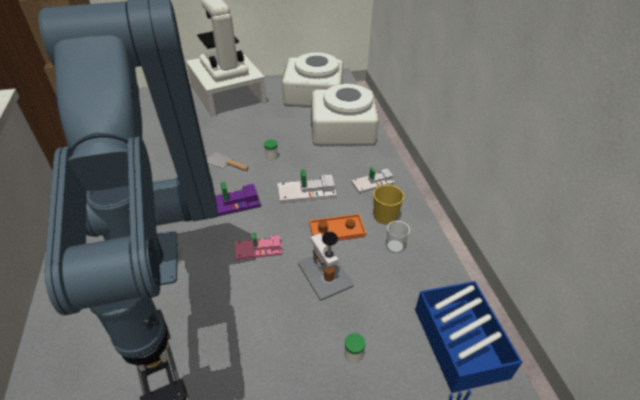

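View pics/top0.png

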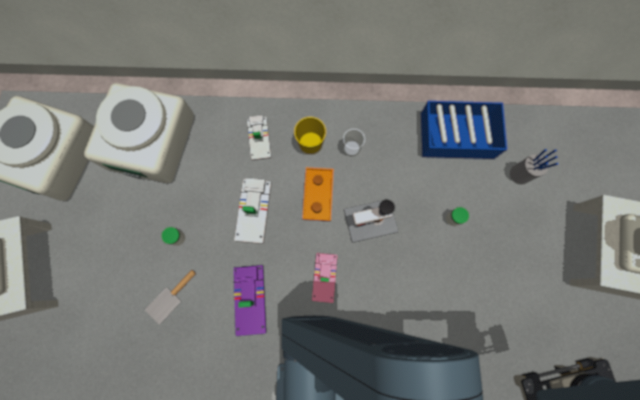

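The top view shows two white clamps: a large one at (252,210) and a small one at (259,137). There is also a purple clamp at (249,300) and a pink one at (325,278). The large white clamp fits the description. The gauge's cap is at (387,207). I'll check both in enlarged crops and measure them.

```bash
cat > h.py <<'E'
import numpy as np, cv2
from scipy.spatial.transform import Rotation as R
from workcell import status, grab_frame, calibration, ctrl
def ray(n,u,v):
    c=calibration(n); f=200/np.tan(np.radians(c['vfov']/2))
    d=np.stack([(np.asarray(u,float)-c['cx'])/f,-(np.asarray(v,float)-c['cy'])/f,-np.ones_like(np.asarray(u,float))],-1)
    return np.array(c['origin']), R.from_rotvec(c['attitude']).apply(d)
def onz(n,u,v,z):
    o,d=ray(n,u,v); return o+d*((z-o[2])/d[...,2])[...,None]
def dep(n,d,u,v):
    o,r=ray(n,u,v); return o+r*d[np.asarray(v,int),np.asarray(u,int)][...,None]
def crop(p,x,y,w,h,k,fn):
    cv2.imwrite(fn,cv2.resize(p[y:y+h,x:x+w,::-1],None,fx=k,fy=k,interpolation=cv2.INTER_CUBIC))
E
python3 - <<'E'
from h import *
T=np.load('top0.npz');S=np.load('side0.npz')
crop(T['p'],220,105,190,150,4,'pics/tc.png'); crop(S['p'],270,150,130,150,4,'pics/sc.png')
def blob(n,I,m,box):
    x0,y0,x1,y1=box; M=np.zeros_like(m);M[y0:y1,x0:x1]=m[y0:y1,x0:x1]
    v,u=np.nonzero(M); P=dep(n,I['d'],u,v); return u,v,P
for n,I,bc,bt in (("top",T,(370,190,405,220),(240,200,262,220)),("side",S,(318,228,342,248),(298,166,312,190))):
    p=I['p'].astype(int); hsv=cv2.cvtColor(I['p'],cv2.COLOR_RGB2HSV)
    dark=p.max(2)<60
    u,v,P=blob(n,I,dark,bc); print(n,'cap px',u.mean(),v.mean(),len(u),'dep',np.median(P,0),P[:,2].max()); k=P[:,2]>.17; print(P[k].mean(0),k.sum())
    print(' ctr bbox ray z=.19',u.min(),u.max(),v.min(),v.max(), onz(n,u[k].mean(),v[k].mean(),.19) if k.any() else onz(n,u.mean(),v.mean(),.19))
    g=(hsv[...,0]>45)&(hsv[...,0]<85)&(hsv[...,1]>100)
    u,v,P=blob(n,I,g,bt); print(n,'tab px',u.mean(),v.mean(),len(u)); k=P[:,2]>.085; print(P[:,2].max(),P[k].mean(0),k.sum(),onz(n,u[k].mean(),v[k].mean(),.096))
# counter check
for n,I,u,v in (("top",T,450,260),("top",T,290,240),("side",S,250,300),("side",S,350,200)):
    print(n,dep(n,I['d'],u,v))
E
```

```text
top cap px 386.0189873417722 206.9746835443038 158 dep [ 0.53651895 -0.1852926   0.19086649] 1.1721893479205259
[ 0.53546016 -0.18446498  0.19693986] 157
 ctr bbox ray z=.19 380 393 200 214 [ 0.53705466 -0.18580628  0.19      ]
top tab px 248.61666666666667 209.43333333333334 60
0.10050590187415298 [0.54041686 0.20304445 0.09557438] 52 [0.54033032 0.20296677 0.096     ]
side cap px 329.38194444444446 238.36111111111111 144 dep [ 0.53722739 -0.19660656  0.18881735] 0.19215452802125377
[ 0.53746374 -0.19607865  0.18848243] 143
 ctr bbox ray z=.19 323 336 232 245 [ 0.537089   -0.19746621  0.19      ]
side tab px 303.22222222222223 177.04444444444445 45
0.0999185902316857 [0.54259998 0.19462246 0.09349741] 23 [0.54204469 0.19161461 0.096     ]
top [ 0.415237   -0.41592828  0.00246239]
top [0.4644166  0.08383246 0.00074614]
side [ 0.30714966 -0.20966782 -0.00340484]
side [0.69537355 0.1272107  0.00095719]
```

View pics/tc.png

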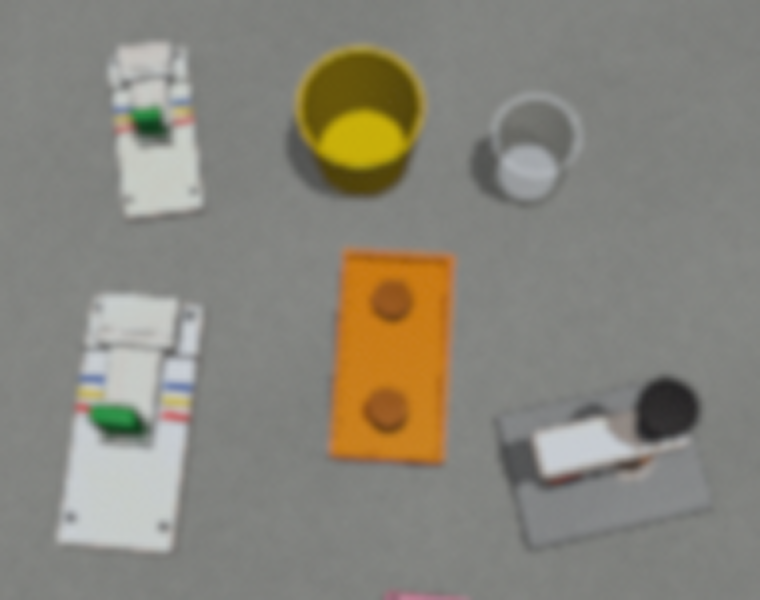

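View pics/sc.png

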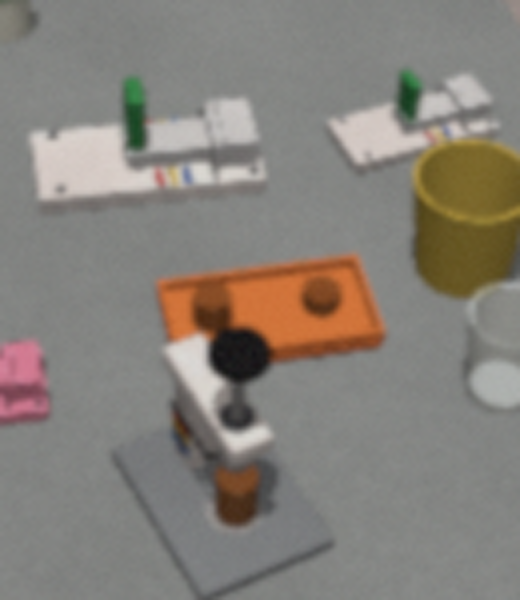

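The large white clamp is at crop pixel (130,420), full-image (252,210). Its stripes run from blue near the fixed jaw to red, and it is clearly larger than the white one at (259,137), so it is the one meant. The side crop shows a tall amber block under the gauge at (329,272). Next I'll get the clamp's axis and check the calibration of the two cameras against each other.

Run:
```python
from h import *
T=np.load('top0.npz');S=np.load('side0.npz')
hsv=cv2.cvtColor(T['p'],cv2.COLOR_RGB2HSV)
m=((hsv[...,2]>150)|(hsv[...,1]>90)).astype(np.uint8); M=np.zeros_like(m);M[172:248,228:276]=m[172:248,228:276]
c=max(cv2.findContours(M,0,2)[0],key=cv2.contourArea); r=cv2.minAreaRect(c);b=cv2.boxPoints(r);print(r,b.tolist())
P=onz("top",b[:,0],b[:,1],.02);print(P.round(4)); 
for i in range(4): e=P[(i+1)%4]-P[i]; print(np.linalg.norm(e).round(4),np.degrees(np.arctan2(e[1],e[0])).round(1))
# green tab top
g=((hsv[...,0]>45)&(hsv[...,0]<85)&(hsv[...,1]>100)).astype(np.uint8);M=np.zeros_like(g);M[200:222,238:264]=g[200:222,238:264]
c=max(cv2.findContours(M,0,2)[0],key=cv2.contourArea); r=cv2.minAreaRect(c);print(r);b=cv2.boxPoints(r);print(onz("top",b[:,0],b[:,1],.096).round(4))
# orange tray cross check & jar lids
for n,I in(("top",T),("side",S)):
    h=cv2.cvtColor(I['p'],cv2.COLOR_RGB2HSV); o=((h[...,0]>7)&(h[...,0]<16)&(h[...,1]>190)&(h[...,2]>150)).astype(np.uint8)
    c=max(cv2.findContours(cv2.morphologyEx(o,3,np.ones((5,5))),0,2)[0],key=cv2.contourArea); r=cv2.minAreaRect(c); print(n,r,onz(n,*r[0],.01).round(4))
    g=((h[...,0]>45)&(h[...,0]<85)&(h[...,1]>100)).astype(np.uint8)
    for k in cv2.connectedComponentsWithStats(g)[2:4]: pass
    _,_,st,ce=cv2.connectedComponentsWithStats(g)
    for s_,q in zip(st[1:],ce[1:]):
        if s_[4]>80: print(n,'green',q,s_[4],onz(n,*q,.066).round(4))
s=status.sense(); Rt=R.from_rotvec(s['ee_rot']).as_matrix(); print(Rt.round(3)); print('to cap, tool:',Rt.T@(np.array([.537,-.187,.22])-s['position']))
```

```text
((252.41998291015625, 210.05999755859375), (29.132801055908203, 64.48814392089844), 8.130102157592773) [[233.4399871826172, 239.9199981689453], [242.5599822998047, 176.0800018310547], [271.39996337890625, 180.1999969482422], [262.27996826171875, 244.0399932861328]]
[[0.4576 0.2568 0.02  ]
 [0.6637 0.2438 0.02  ]
 [0.6525 0.1505 0.02  ]
 [0.4473 0.1671 0.02  ]]
0.2065 -3.6
0.094 -96.8
0.2059 175.4
0.0903 83.4
((248.5, 209.5), (5.0, 11.0), 90.0)
[[0.5462 0.2188 0.096 ]
 [0.5471 0.1865 0.096 ]
 [0.5321 0.1855 0.096 ]
 [0.5312 0.2177 0.096 ]]
top ((315.5, 205.5), (9.0, 7.0), 0.0) [0.5755 0.0069 0.01  ]
top green [459.81860465 215.06046512] 215 [ 0.5455 -0.4307  0.066 ]
top green [170.04824561 235.09649123] 228 [0.4614 0.4352 0.066 ]
side ((342.0, 236.0), (0.0, 0.0), 0.0) [ 0.6217 -0.0396  0.01  ]
side green [270.40217391 144.02173913] 92 [0.4614 0.4235 0.066 ]
side green [354.46732026 342.99673203] 306 [ 0.5452 -0.4386  0.066 ]
[[ 0.969  0.245 -0.   ]
 [ 0.245 -0.969  0.002]
 [ 0.    -0.002 -1.   ]]
to cap, tool: [ 0.47462726 -0.23655284 -0.00155636]
```

Call:
{"name": "step_arm", "arguments": {"deltas": [[[0.04,-0.02,-0.01],[0,0,0],1],[[0.08,-0.04,-0.01],[0,0,0],1],[[0.115,-0.058,-0.01],[0,0,0],1],[[0.15,-0.075,-0.01],[0,0,0],1],[[0.185,-0.093,-0.01],[0,0,0],1],[[0.22,-0.11,-0.01],[0,0,0],1],[[0.255,-0.128,-0.01],[0,0,0],1],[[0.29,-0.145,-0.01],[0,0,0],1],[[0.325,-0.163,-0.01],[0,0,0],1],[[0.36,-0.18,-0.01],[0,0,0],1],[[0.39,-0.195,-0.01],[0,0,0],1],[[0.42,-0.21,-0.01],[0,0,0],1]]}}

```text
time: 1.1
position: [0.4916, -0.2248, 0.2283]
ee_rot: [-3.117, -0.389, 0.001]
contact_force: [1.0, -1.0, -0.0]
opening: 0.0175
```

Run:
```python
from h import *
s=status.sense(); Rt=R.from_rotvec(s['ee_rot']).as_matrix(); print(s['time'],s['position'],s['contact_force'],s['opening']); print('to cap, tool:',Rt.T@(np.array([.537,-.188,.22])-s['position']))
```

```text
1.1 [ 0.49163751 -0.22477918  0.22832466] [ 0.97315598 -0.95601511 -0.04077172] 0.017540455434567122
to cap, tool: [ 0.05301827 -0.02448944  0.00831231]
```

Call:
{"name": "step_arm", "arguments": {"deltas": [[[0.025,-0.012,0],[0,0,0],1],[[0.05,-0.024,0],[0,0,0],1],[[0.052,-0.025,0],[0,0,0],1],[[0.052,-0.025,0],[0,0,0],1]]}}

```text
time: 1.43
position: [0.5354, -0.1882, 0.2279]
ee_rot: [-3.116, -0.393, 0.002]
contact_force: [-0.4, -0.9, 0.5]
opening: 0.0004
```

Run:
```python
from h import *
s=status.sense(); print(s['time'],s['position'],s['contact_force'],s['opening'])
for n,b in(("top",(330,160,120,100)),("side",(270,180,120,120))):
    p,d=grab_frame(n); crop(p,*b,5,f'pics/{n}1.png')
    c=calibration(n);f=200/np.tan(np.radians(c['vfov']/2))
    for q in (s['position'],[.537,-.188,.19]):
        x=R.from_rotvec(c['attitude']).inv().apply(np.array(q)-c['origin']); u,v=c['cx']-f*x[0]/x[2],c['cy']+f*x[1]/x[2]; print(n,u,v,(u-b[0])*5,(v-b[1])*5)
```

```text
1.4333 [ 0.53542607 -0.18824962  0.22793112] [-0.36524312 -0.88004715  0.46408298] 0.0003719175091411426
top 389.5793622288212 204.4744263468058 297.896811144106 222.37213173402907
top 386.8719258572122 206.97787811733372 284.359629286061 234.88939058666858
side 328.3281849463465 226.14154868546018 291.6409247317324 230.7077434273009
side 328.53954835646016 235.8180618378531 292.6977417823008 279.09030918926544
```

View pics/side1.png

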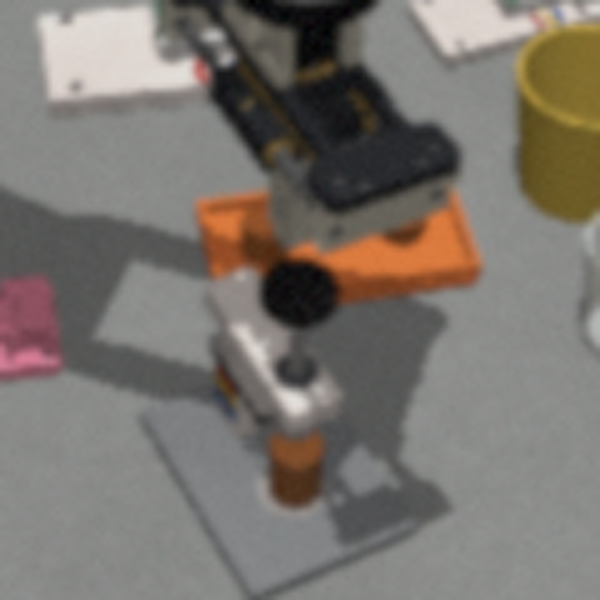

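View pics/top1.png

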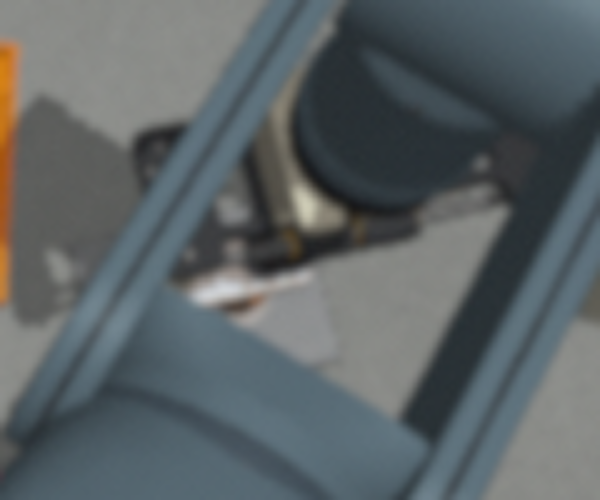

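The side crop shows the cap at (300,292). A grey gripper part lies near (365,225), while I projected the TCP at (292,231). I'll check this with depth.

Run:
```python
from h import *
p,d=grab_frame("side"); crop(p,220,100,160,150,5,'pics/side2.png'); np.savez('side2.npz',p=p,d=d)
for u,v in [(340,219),(350,222),(335,226),(330,225),(355,218),(345,213),(334,238),(330,238),(328,225),(329,275)]:
    print(u,v,dep("side",d,u,v).round(3))
v,u=np.mgrid[180:236,300:370]; P=dep("side",d,u.ravel(),v.ravel()); k=(P[:,2]>.215)&(P[:,2]<.26)&(d[v.ravel(),u.ravel()]>0)
Q=P[k]; print(len(Q),Q.min(0),Q.max(0),np.median(Q,0))
for z in (.225,.235,.245): 
    q=Q[abs(Q[:,2]-z)<.004]; print(z,len(q),np.percentile(q,[2,50,98],axis=0).round(3).tolist() if len(q) else '')
```

```text
340 219 [ 0.535 -0.288  0.353]
350 222 [ 0.564 -0.275  0.325]
335 226 [ 0.526 -0.283  0.328]
330 225 [ 0.535 -0.207  0.252]
355 218 [ 0.574 -0.277  0.338]
345 213 [ 0.551 -0.271  0.353]
334 238 [ 0.549 -0.199  0.19 ]
330 238 [ 0.539 -0.196  0.19 ]
328 225 [ 0.53  -0.205  0.251]
329 275 [ 0.538 -0.204  0.041]
64 [ 0.52413133 -0.21112473  0.22853528] [ 0.54077172 -0.18149494  0.25970533] [ 0.5287619  -0.20143839  0.24705243]
0.225 1 [[0.526, -0.19, 0.229], [0.526, -0.19, 0.229], [0.526, -0.19, 0.229]]
0.235 12 [[0.525, -0.207, 0.231], [0.528, -0.193, 0.235], [0.532, -0.183, 0.239]]
0.245 18 [[0.524, -0.209, 0.241], [0.53, -0.206, 0.246], [0.539, -0.185, 0.249]]
```

View pics/side2.png

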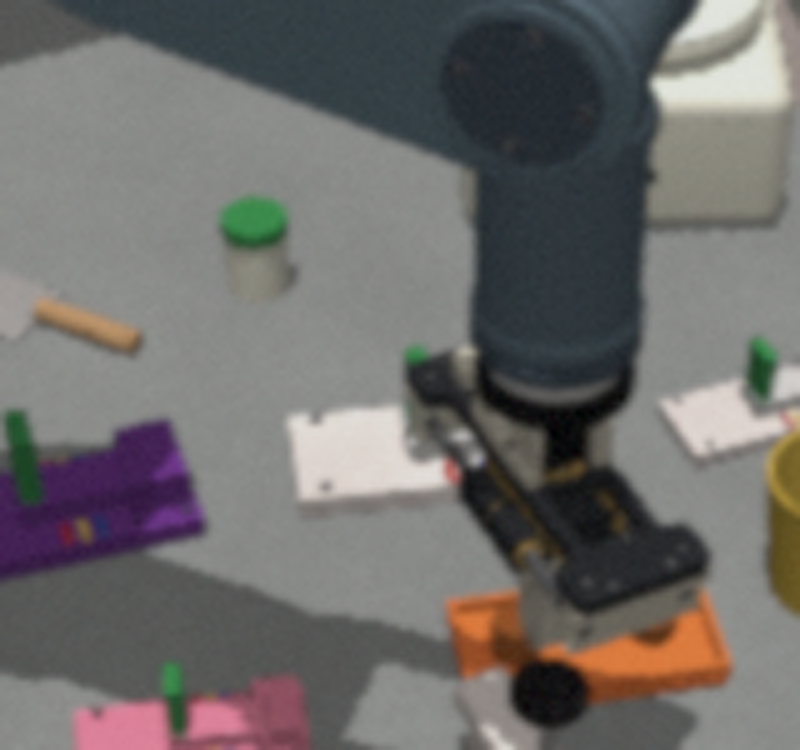

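The grey part is only the gripper body. The fingertip, at depth (0.53, -0.205, 0.25) on its outer face, sits over the cap, so I'll press.

Call:
{"name": "step_arm", "arguments": {"deltas": [[[0.001,0.002,0.02],[0,0,0],1],[[0.001,0.002,0.035],[0,0,0],1],[[0.001,0.002,0.042],[0,0,0],1],[[0.001,0.002,0.048],[0,0,0],1],[[0.001,0.002,0.052],[0,0,0],1],[[0.001,0.002,0.052],[0,0,0],1]]}}

```text
time: 2.08
position: [0.5358, -0.1919, 0.1765]
ee_rot: [3.118, 0.387, -0.001]
contact_force: [-1.5, -0.2, 1.9]
opening: 0.0006
```

Call:
{"name": "step_arm", "arguments": {"deltas": [[[0,0,0.002],[0,0,0],1],[[0,0,0.004],[0,0,0],1],[[0,0,0.005],[0,0,0],1],[[0,0,0.005],[0,0,0],1]]}}

```text
time: 2.42
position: [0.5367, -0.1917, 0.1723]
ee_rot: [3.116, 0.388, 0.002]
contact_force: [-1.6, -1.4, 4.0]
opening: 0.0003
```

Call:
{"name": "step_arm", "arguments": {"deltas": [[[0,0,0.001],[0,0,0],1],[[0,0,0.002],[0,0,0],1],[[0,0,0.002],[0,0,0],1],[[0,0,0.002],[0,0,0],1]]}}

```text
time: 2.75
position: [0.5368, -0.1917, 0.1722]
ee_rot: [3.115, 0.389, 0.003]
contact_force: [-5.5, -0.5, 14.9]
opening: 0.0003
```

Run:
```python
from h import *
s=status.sense();print(s['position'],s['contact_force'])
p,d=grab_frame("side"); crop(p,290,215,75,75,8,'pics/side3.png')
s=status.sense();print(s['position'],s['contact_force'])
```

```text
[ 0.53676408 -0.19170431  0.17221379] [-5.54318012 -0.45906829 14.92964898]
[ 0.5367568  -0.19167785  0.17218399] [-5.43033589  0.67258185 14.73904209]
```

View pics/side3.png

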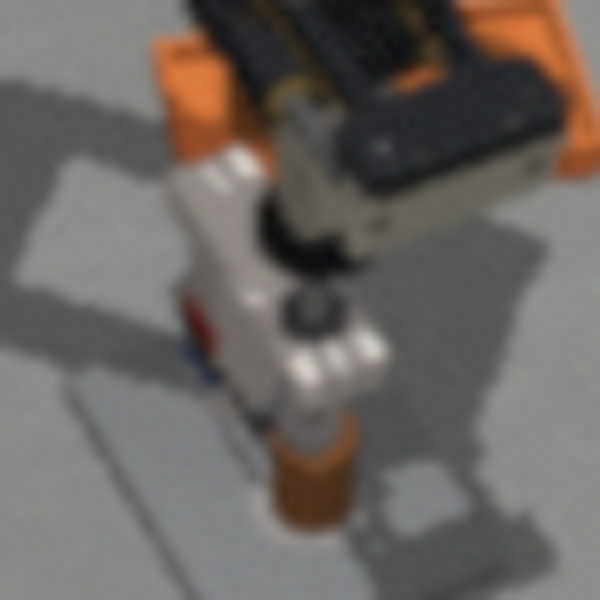

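The pointer is at the red band (crop (200,325)), with the foot stopped at about 0.0178 under 15 N. That means the 42 mm block, so the target is 0.048. Next I lift, then travel to the tab while turning.

Call:
{"name": "step_arm", "arguments": {"deltas": [[[0,0,-0.015],[0,0,0],1],[[0,0,-0.045],[0,0,0],1],[[0,0,-0.07],[0,0,0],1],[[0.01,-0.03,-0.07],[0,0,-7],-1],[[0.02,-0.065,-0.07],[0,0,-14],-1],[[0.03,-0.1,-0.07],[0,0,-21],-1],[[0.04,-0.135,-0.07],[0,0,-28],-1],[[0.049,-0.17,-0.07],[0,0,-35],-1],[[0.058,-0.205,-0.07],[0,0,-42],-1],[[0.067,-0.24,-0.07],[0,0,-49],-1],[[0.076,-0.275,-0.07],[0,0,-56],-1],[[0.085,-0.31,-0.07],[0,0,-63],-1]]}}

```text
time: 3.8
position: [0.5424, 0.1324, 0.2395]
ee_rot: [-2.449, -1.967, -0.001]
contact_force: [-0.0, -0.0, 0.3]
opening: 0.0558
```

```bash
cat > st.py <<'E'
from h import *
s=status.sense(); Rt=R.from_rotvec(s['ee_rot']).as_matrix(); print(s['time'],s['position'].round(4),s['contact_force'].round(1),s['opening'],s['q'].round(2)); print(Rt.round(3)); print('tool y heading',np.degrees(np.arctan2(Rt[1,1],Rt[0,1])))
print('to tab, tool:',(Rt.T@(np.array([.541,.203,.2])-s['position'])).round(4))
E
python3 st.py
```

```text
3.8 [0.5424 0.1324 0.2395] [-0.  -0.   0.3] 0.05577076510155928 [0.04 0.26 1.48 0.   1.4  0.26]
[[ 0.215  0.977  0.   ]
 [ 0.977 -0.215  0.001]
 [ 0.001  0.    -1.   ]]
tool y heading -12.439140091222091
to tab, tool: [ 0.0686 -0.0166  0.0396]
```

Call:
{"name": "step_arm", "arguments": {"deltas": [[[0.03,-0.008,0],[0,0,-7],-1],[[0.055,-0.015,0],[0,0,-8.2],-1],[[0.068,-0.016,0],[0,0,-8.2],-1],[[0.068,-0.016,0.02],[0,0,-8.2],-1],[[0.068,-0.016,0.04],[0,0,-8.2],-1],[[0.068,-0.016,0.05],[0,0,-8.2],-1],[[0.068,-0.016,0.05],[0,0,-8.2],-1]]}}

```text
time: 4.38
position: [0.5407, 0.1993, 0.1868]
ee_rot: [-2.308, -2.127, 0.007]
contact_force: [-0.3, 0.0, 0.6]
opening: 0.093
```

```bash
python3 st.py
python3 - <<'E'
from h import *
s=status.sense()
T={}
for n,b in(("top",(190,150,120,100)),("side",(250,120,120,100))):
    p,d=grab_frame(n); crop(p,*b,6,f'pics/{n}4.png'); np.savez(n+'4.npz',p=p,d=d)
    c=calibration(n);f=200/np.tan(np.radians(c['vfov']/2))
    for q in (s['position'],[.541,.203,.096]):
        x=R.from_rotvec(c['attitude']).inv().apply(np.array(q)-c['origin']); u,v=c['cx']-f*x[0]/x[2],c['cy']+f*x[1]/x[2]; print(n,u,v,(u-b[0])*6,(v-b[1])*6)
E
```

```text
4.3833 [0.5407 0.1993 0.1868] [-0.3  0.   0.6] 0.093002640175706 [ 0.16  0.33  1.51 -0.    1.3   0.24]
[[ 0.081  0.997 -0.005]
 [ 0.997 -0.081 -0.001]
 [-0.001 -0.005 -1.   ]]
tool y heading -4.664571229333251
to tab, tool: [ 0.0037 -0.     -0.0132]
top 243.42418681533803 202.07929967033 320.5451208920282 312.4757980219799
top 248.23545782162176 208.8730264806756 349.4127469297306 353.23815888405363
side 301.8367471325083 150.62460826471602 311.02048279504993 183.7476495882961
side 302.1825661538206 171.39160532364625 313.09539692292344 308.3496319418775
```

View pics/side4.png

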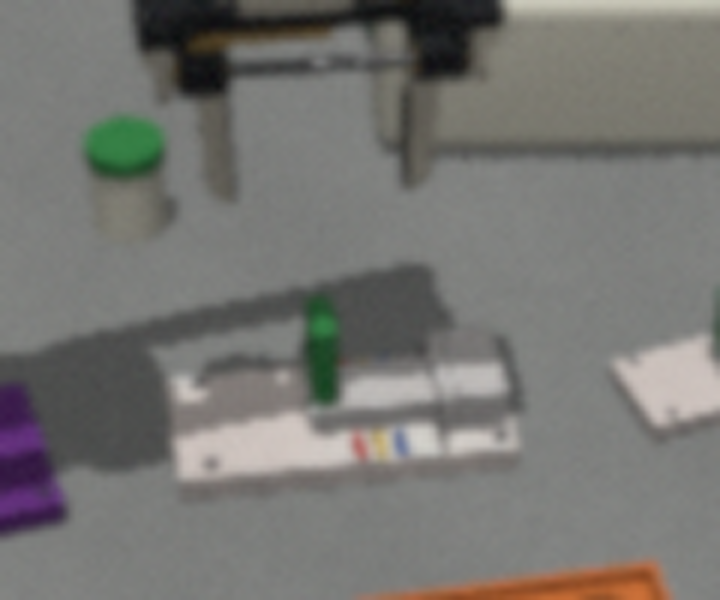

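View pics/top4.png

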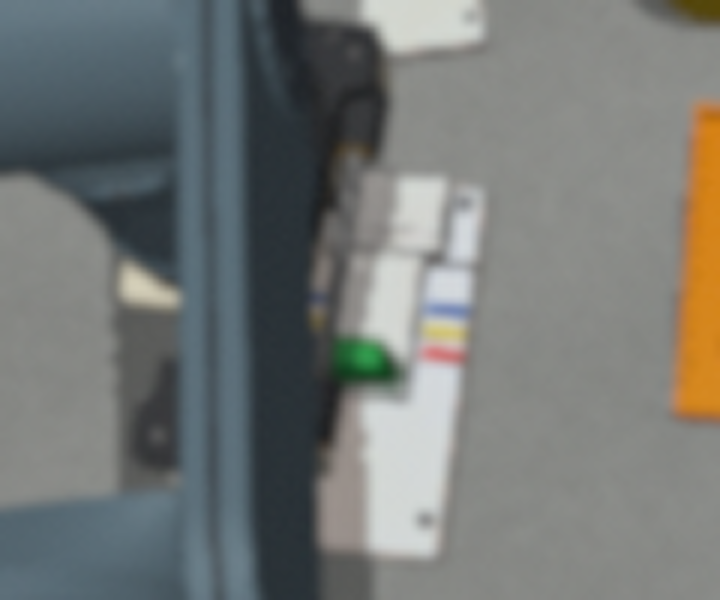

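The tips at crop (225,195) and (415,185) straddle the tab at (322,310), and the dark index line is at top-crop (455,265). I'll descend and grip.

Call:
{"name": "step_arm", "arguments": {"deltas": [[[0.001,0,0.03],[0,0,0],-1],[[0.001,0,0.06],[0,0,0],-1],[[0.001,0,0.09],[0,0,0],-1],[[0.001,0,0.112],[0,0,0],-1],[[0.001,0,0.123],[0,0,0],-1],[[0.001,0,0.123],[0,0,0],-1],[[0.001,0,0.123],[0,0,0],0.5],[[0.001,0,0.123],[0,0,0],0.5],[[0.001,0,0.123],[0,0,0],0.5],[[0.001,0,0.123],[0,0,0],0.5],[[0.001,0,0.123],[0,0,0],0.5]]}}

```text
time: 5.4
position: [0.543, 0.2011, 0.0678]
ee_rot: [2.308, 2.13, 0.003]
contact_force: [0.6, -0.1, -0.1]
opening: 0.0642
```

```bash
python3 st.py
python3 - <<'E'
from h import *
for n,b in(("side",(270,140,90,75)),):
    p,d=grab_frame(n); crop(p,*b,8,f'pics/{n}5.png'); np.savez(n+'5.npz',p=p,d=d)
E
```

```text
5.4 [0.543  0.2011 0.0678] [ 0.6 -0.1 -0.1] 0.064220622593931 [ 0.16  0.45  1.66 -0.    1.03  0.24]
[[ 0.08   0.997  0.002]
 [ 0.997 -0.08   0.   ]
 [ 0.     0.002 -1.   ]]
tool y heading -4.599169906305067
to tab, tool: [ 0.0018 -0.0018 -0.1322]
```

View pics/side5.png

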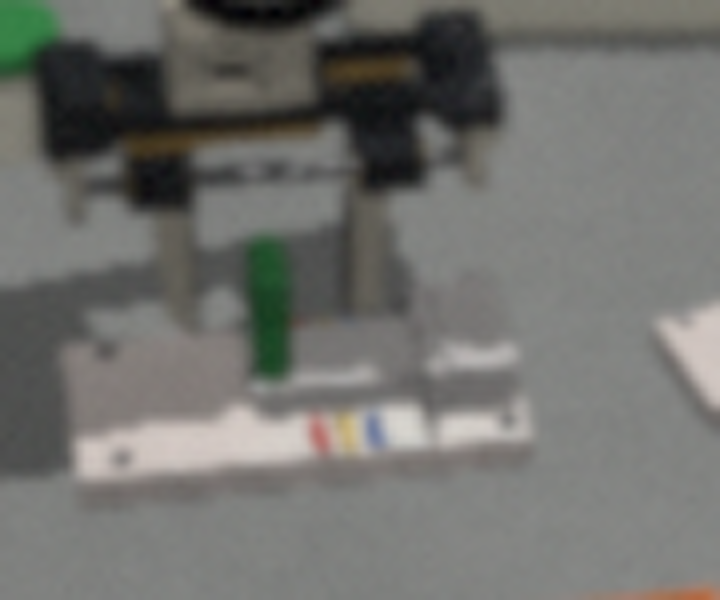

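The fingers at (180,320) and (365,310) still straddle the tab at (268,300). I'll keep closing.

Call:
{"name": "step_arm", "arguments": {"deltas": [[[0,0,0.004],[0,0,0],1],[[0,0,0.004],[0,0,0],1],[[0,0,0.004],[0,0,0],1],[[0,0,0.004],[0,0,0],1],[[0,0,0.004],[0,0,0],1],[[0,0,0.004],[0,0,0],1],[[0,0,0.004],[0,0,0],1],[[0,0,0.004],[0,0,0],1]]}}

```text
time: 6.12
position: [0.5423, 0.2009, 0.0627]
ee_rot: [2.308, 2.131, 0.0]
contact_force: [-0.1, 0.6, -0.4]
opening: 0.0158
```

```bash
python3 st.py
```

```text
6.1167 [0.5423 0.2009 0.0627] [-0.1  0.6 -0.4] 0.015788155096646078 [ 0.16  0.45  1.66 -0.    1.03  0.24]
[[ 0.08   0.997  0.   ]
 [ 0.997 -0.08  -0.   ]
 [-0.     0.    -1.   ]]
tool y heading -4.573883294337323
to tab, tool: [ 0.002  -0.0015 -0.1373]
```

It has gripped the tab (opening 15.8 mm). Now I pull along tool -y.

Call:
{"name": "step_arm", "arguments": {"deltas": [[[0,-0.006,0],[0,0,0],1],[[0,-0.012,0],[0,0,0],1],[[0,-0.018,0],[0,0,0],1],[[0,-0.024,0],[0,0,0],1],[[0,-0.03,0],[0,0,0],1],[[0,-0.036,0],[0,0,0],1],[[0,-0.041,0],[0,0,0],1],[[0,-0.045,0],[0,0,0],1],[[0,-0.048,0],[0,0,0],1],[[0,-0.048,0],[0,0,0],1],[[0,-0.048,0],[0,0,0],1]]}}

```text
time: 7.03
position: [0.4973, 0.204, 0.0627]
ee_rot: [2.305, 2.128, 0.006]
contact_force: [10.0, -3.0, -8.8]
opening: 0.0159
```

```bash
python3 st.py
python3 - <<'E'
from h import *
for n,b in(("side",(270,140,90,75)),("top",(210,160,90,75))):
    p,d=grab_frame(n); crop(p,*b,8,f'pics/{n}6.png'); np.savez(n+'6.npz',p=p,d=d)
E
```

```text
7.0333 [0.4973 0.204  0.0627] [10.  -3.  -8.8] 0.01587589741425106 [ 0.18  0.39  1.77 -0.    0.98  0.26]
[[ 0.08   0.997  0.006]
 [ 0.997 -0.08  -0.001]
 [-0.     0.006 -1.   ]]
tool y heading -4.592221730892413
to tab, tool: [ 0.0025  0.0444 -0.1371]
```

View pics/side6.png

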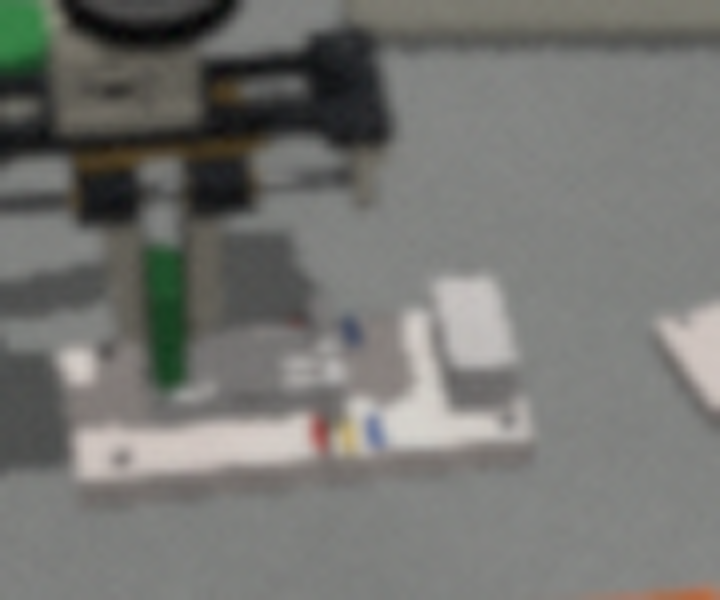

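View pics/top6.png

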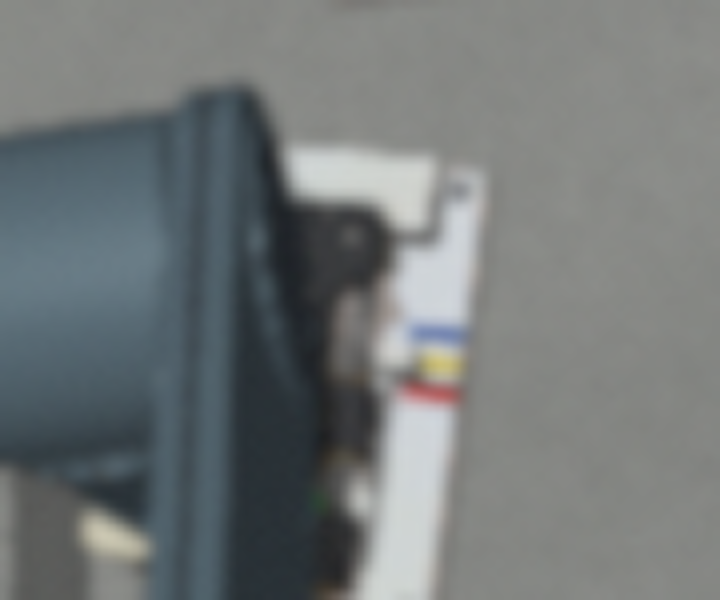

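The index line at side crop (332,435) is just short of the red stripe's middle at (320,435). I estimate the jaw at about 0.043 to 0.045, so I'll pull about 4 mm more and measure.

Call:
{"name": "step_arm", "arguments": {"deltas": [[[0,-0.002,0],[0,0,0],1],[[0,-0.004,0],[0,0,0],1],[[0,-0.004,0],[0,0,0],1],[[0,-0.004,0],[0,0,0],1],[[0,-0.004,0],[0,0,0],1]]}}

```text
time: 7.55
position: [0.4937, 0.2042, 0.0627]
ee_rot: [2.305, 2.127, 0.006]
contact_force: [12.2, -3.8, -10.2]
opening: 0.0159
```

```bash
python3 st.py
python3 - <<'E'
from h import *
P=[]
for n,b in(("side",(295,175,50,30)),("top",(245,192,40,30))):
    p,d=grab_frame(n); crop(p,*b,14,f'pics/{n}7.png'); np.savez(n+'7.npz',p=p,d=d)
I=np.load('side7.npz')['p'].astype(int)
for v in range(190,199): print(v,[tuple(int(k) for k in I[v,u]) for u in range(305,322)])
E
```

```text
7.55 [0.4937 0.2042 0.0627] [ 12.2  -3.8 -10.2] 0.015915754479329563 [ 0.18  0.38  1.78 -0.    0.97  0.27]
[[ 0.08   0.997  0.006]
 [ 0.997 -0.08  -0.001]
 [-0.     0.006 -1.   ]]
tool y heading -4.597041005347191
to tab, tool: [ 0.0025  0.0481 -0.137 ]
190 [(111, 109, 107), (112, 111, 109), (112, 109, 108), (107, 104, 103), (105, 102, 102), (109, 105, 104), (124, 121, 119), (159, 156, 150), (192, 188, 181), (198, 194, 189), (182, 178, 175), (161, 158, 157), (161, 158, 157), (180, 176, 172), (196, 193, 188), (205, 203, 197), (210, 206, 200)]
191 [(125, 121, 119), (138, 135, 133), (142, 139, 135), (131, 126, 123), (111, 106, 104), (107, 105, 103), (127, 121, 115), (166, 160, 146), (200, 193, 178), (208, 202, 193), (191, 189, 188), (169, 170, 176), (176, 176, 179), (200, 197, 194), (209, 207, 201), (210, 207, 202), (214, 210, 205)]
192 [(166, 161, 156), (182, 176, 172), (188, 183, 178), (164, 155, 151), (121, 109, 106), (113, 105, 102), (130, 123, 108), (164, 150, 116), (198, 182, 144), (201, 192, 172), (174, 174, 177), (136, 143, 164), (160, 164, 174), (199, 198, 196), (212, 208, 203)
[... 1099 characters left out ...]
168, 162), (156, 151, 154), (143, 139, 141), (149, 143, 144), (150, 145, 142), (147, 144, 140), (145, 141, 138)]
197 [(180, 172, 168), (174, 166, 163), (165, 160, 155), (153, 147, 143), (141, 135, 131), (130, 119, 117), (131, 123, 119), (137, 130, 124), (136, 129, 120), (139, 132, 124), (139, 134, 128), (136, 130, 127), (132, 126, 124), (130, 124, 122), (124, 118, 116), (122, 116, 113), (122, 116, 112)]
198 [(138, 132, 129), (136, 130, 127), (132, 126, 123), (128, 122, 119), (124, 118, 115), (120, 115, 111), (120, 114, 112), (120, 113, 111), (121, 116, 112), (121, 114, 112), (122, 116, 113), (123, 118, 115), (125, 119, 116), (122, 116, 112), (120, 115, 112), (118, 113, 110), (119, 115, 112)]
```

View pics/side7.png

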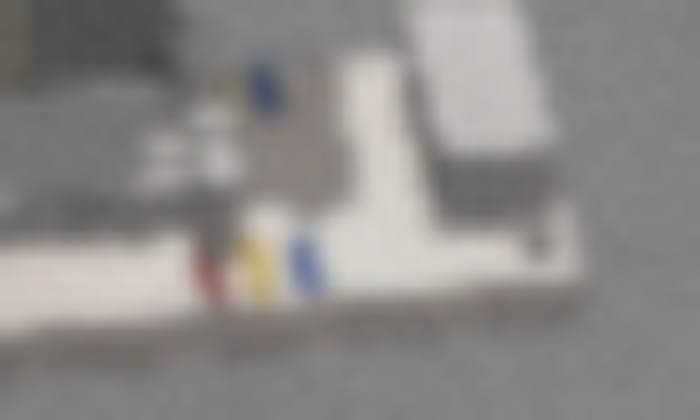

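View pics/top7.png

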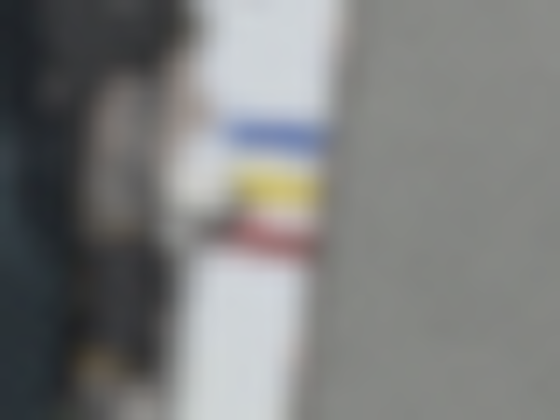

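The index line, dark at top crop (215,230), is in line with the red stripe at (240–315, 232–240). The measured pull is 0.0487 m at 12.2 N, which matches the spring at 0.048. I'll dwell a moment and check the foot.

Call:
{"name": "step_arm", "arguments": {"deltas": [[[0,0,0],[0,0,0],1],[[0,0,0],[0,0,0],1],[[0,0,0],[0,0,0],1],[[0,0,0],[0,0,0],1]]}}

```text
time: 7.98
position: [0.4937, 0.2042, 0.0627]
ee_rot: [2.305, 2.127, 0.006]
contact_force: [10.9, -4.5, -9.7]
opening: 0.0156
```

```bash
python3 st.py
python3 - <<'E'
from h import *
p,d=grab_frame("side"); crop(p,270,140,130,150,4,'pics/side8.png')
m=p.max(2)<60; v,u=np.nonzero(m[228:250,318:342]); P=dep("side",d,u+318,v+228); print(np.median(P,0),len(u),u.mean()+318,v.mean()+228)
E
```

```text
7.9833 [0.4937 0.2042 0.0627] [10.9 -4.5 -9.7] 0.01561910959263703 [ 0.18  0.38  1.78 -0.    0.97  0.27]
[[ 0.08   0.997  0.006]
 [ 0.997 -0.08  -0.001]
 [-0.     0.006 -1.   ]]
tool y heading -4.600464185599893
to tab, tool: [ 0.0026  0.0481 -0.137 ]
[ 0.53688173 -0.19667568  0.18866333] 146 329.35616438356163 238.36301369863014
```

View pics/side8.png

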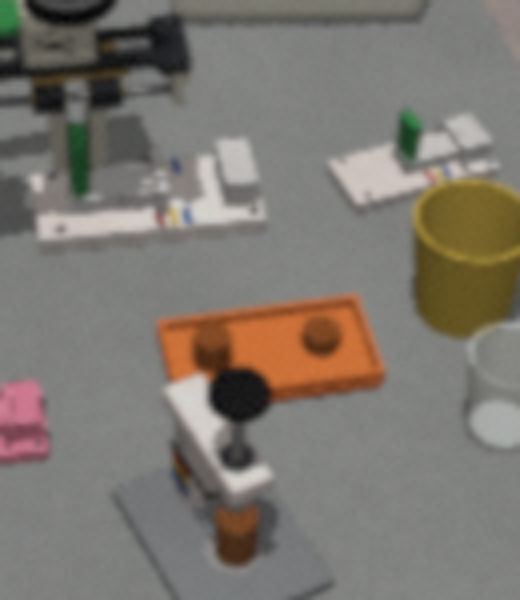

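The foot is back up: the cap is at (329.4,238.4), the same pixel as at the start. The block is in place, and the jaw is held steady at red. I'm handing in.

```bash
python3 -c "
from workcell import finish_job; print(finish_job())"
```

```text
the job is handed in; nothing more can be done
None
```

I pressed the gauge's cap until the foot stopped on the block, at about 17.8 mm of travel with 15 N on the tool. The pointer was at the red band, so the block is the 42 mm one. After letting the foot spring back up, I gripped the large white clamp's green tab and pulled it to the red stripe. I handed in while still holding it there, at about 8 s.

**Last checks:**
- **Clamp:** measured tool travel since gripping was about 48.7 mm, against a target of 48 mm. The spring pulled back with about 11–12 N. In the top view the index line was level with the red stripe, and the pose did not change over the last dwell.
- **Gauge:** the cap was back at its starting pixel. The block was still under the foot.
- **Bystanders:** the last side picture showed the tray blocks, pot and beaker standing as before. I did not measure the bystanders' positions again, and the spatula and right jar were not in that last crop.

**Disagreements:** the side and top views differed by about 10 mm in y for the cap and tab, mostly because the side camera also sees the parts' side faces. I took roughly the middle value for both, which was close enough for the press and the grip.

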